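# Clear the polish-bottle feeder and hold its pusher open

### The job

Get the nail-polish feeder on the table ready for refilling: with the wiper block, and not with the gripper or the pusher, wipe the three loose chips off its black deck onto the table, then stand the block back on the table, clear of the feeder. Then pull the spring-loaded pusher out by its upright tab until its pointer lines up with the steel mark, and finish still holding it there, because it springs back if let go. Leave the bottles, the card holder and the wooden hand where they are.

Things in the scene. Friction and masses are not known exactly. Their poses are not given: they have to be found in the camera images.
- feeder: Polish-bottle feeder, fixed. Origin on the table under its centre; x along its 320 mm length, y across its 150 mm width. Flat black deck, top 24 mm above the table. Aluminium rail along the +y side (y 50 to 75 mm), 22 mm above the deck; outside it a ledge (to y 95 mm), 16 mm above the table. The -y edge (y = -75 mm) is open: wipe chips off there. Thin 12 mm lip along the +x end.
- pusher: White pusher; slides along the feeder's x. Axes as the feeder's; origin at table height, at feeder x = +110 mm, y = 0 at rest. Pulled out towards the feeder's -x, up to 160 mm; a spring draws it back (3.6 N at rest, plus 60 N per m: 8 to 11 N at the mark). Upright 6 mm paddle across the deck (y -64 to +48), 2 mm above it, top 66 mm above the table; dark carriage 46 mm long on the rail, same top.
- tab_center (a point): Centre of the pusher's upright tab, 86.5 mm above the table, at pusher x = 0, y = -10 mm. The tab is 10 mm thick along x, 40 mm wide along y, and rises from the paddle's top (66 mm) to 109 mm above the table; pinch it from above, fingers closing along the feeder's x.
- pointer_tip (a point): Tip of the pusher's pointer, a thin dark finger (6 mm wide) reaching from the carriage over the ledge towards +y, 48 mm above the table, at pusher x = 0, y = +106 mm.
- mark: Mark: steel clip fixed along the feeder's ledge, its place differing each time (70 to 115 mm of pull): upright blade 8 mm wide (x), 30 mm tall, y 0 to +36 mm, on a 20 mm foot. Axes as the feeder's, origin on the table at the blade's middle along x. The pointer passes above the blade; lined up means pointer tip at x = 0 in this frame, within 8 mm.
- wiper: Wiper block, loose, 140 to 280 g: a bar 140 mm long (its x), 24 mm thick (its y), 18 mm high with a rubber underside and, on top of its middle, an upright wooden grip 60 mm long (x), 14 mm thick (y), from 18 to 64 mm above its underside. Origin at the centre of its underside, z up.
- chip1: Loose white ceramic chip, 24 x 16 x 6 mm, 10 g, lying on the deck; origin at the centre of its underside.
- chip2: Loose white ceramic chip, as chip1.
- chip3: Loose white ceramic chip, as chip1.
- bottle_a: Bystander: small loose polish bottle with a black cap, 34 mm across, 78 mm tall; origin under its centre.
- bottle_b: Bystander: second bottle, as bottle_a.
- card_holder: Bystander: loose clear card holder with cards, 50 x 100 x 66 mm; origin under its centre.
- wooden_hand: Bystander: loose jointed wooden display hand, 72 mm across its base, about 235 mm tall; origin under its centre.
Things that resemble listed ones, but are neither listed nor needed, are in the scene too. Of the things like the wiper, leave any that is green or turquoise; of the rest the smaller one is meant.

How it is judged (in metres and radians):
On the way, in this order (a step that is already met when the one before it is completed fails the run):
1. All three chips have been wiped off the deck (height (world z) of each of chip1, chip2, chip3 below 0.018 m), for 0.2 s.
2. The wiper block stands on the table, let go (all of step 1 and height (world z) of wiper below 0.008 m and angle between wiper's own z axis and vertical below 0.15 rad and contact force between the fingers and wiper below 0.3 N), for 0.2 s.
3. The pusher is pulled out to the mark and held there (x of pointer_tip in the frame of mark between -0.008 and 0.008 m and contact force between the fingers and pusher above 3 N and linear speed of pusher below 0.02 m/s), for 0.3 s.
At the end, for the whole second after the job is handed in: The gripper holds the pusher (more than 3 N), still, with its pointer within 8 mm of the mark along the feeder, nothing else propping it; all three chips lie off the deck (below 18 mm); the wiper block stands upright on the table (underside below 8 mm, within 0.15 rad), let go (all of step 2 and all of step 3 and contact force between pusher and wiper below 0.3 N and contact force between pusher and chip1 below 0.3 N and contact force between pusher and chip2 below 0.3 N and contact force between pusher and chip3 below 0.3 N); the arm keeps its last pose, push and grip.
It fails at once if The arm or its fingers touch a chip (contact force between any of the fingers, the arm and chip1 above 0.5 N or contact force between any of the fingers, the arm and chip2 above 0.5 N or contact force between any of the fingers, the arm and chip3 above 0.5 N).
It fails at once if The pusher shoves a chip (contact force between pusher and chip1 above 0.5 N or contact force between pusher and chip2 above 0.5 N or contact force between pusher and chip3 above 0.5 N).
It fails at once if A bystander (bottle, card holder or wooden hand) is moved by more than 20 mm (distance of any of bottle_a, bottle_b, card_holder, wooden_hand from where it was at the start of the episode above 0.02 m).
It also fails if it takes over 64 s, if anything falls off the work surface, if the arm or the gripper's body presses on something with over 40 N, if the wrist force passes 120 N, or if a joint passes its speed limit or range.

### The arm

A 7-joint arm with a two-finger parallel gripper is mounted at the origin on the work surface. World frame = base frame: x ahead of the robot, y to its left, z up, the work surface at z = 0. Lengths are in mm, angles in degrees, forces in N, time in s.
With the tool pointing down it reaches from about 425 to 975 mm from the base axis. Payload 16.7 kg.
Tool frame: the origin (TCP) lies at the very end of the fingers, on their centre line; the grasp point (between the pads) lies 19 mm behind it; z points along the fingers, y is the line along which they close (so a half turn about z gives the same grasp; the last joint's range is limited). The gripper opens to 85 mm and grips with 20 to 120 N. Pads are 22 mm wide; open, the fingers measure 114 mm over their backs; the gripper's body (76 mm by 85 mm) begins 54 mm behind the grasp point. The pads swing forward as they close: fully open they stand 13 mm farther back than shut.
Start: joints at [68.325, 24.414, 4.234, 92.017, -1.954, 63.644, -3.845], TCP at [153.067, -657.379, 231.302] pointing down, gripper open.
Joint ranges: [-163.25, 163.25], [-28.42, 122.38], [-70.27, 78.77], [12.13, 141.07], [-58.53, 238.53], [9.26, 117.41], [-156.51, 156.51]. Speed limits (degrees/s): [108.29, 108.29, 136.94, 136.94, 172.46, 172.46, 172.46].

### API

Orientations are given as a 3x3 rotation matrix whose columns are the frame's x, y, z axes.
In Python, from plant import bot gives the robot as it stands.
- The arm moves only by the tool drive_tool, never from a script. Its argument "deltas" is a list that holds one entry, the list of rows, each a list of 6 numbers: the shift along the tool's x, y, z in m, then the turn, a rotation vector about the tool's x, y, z in degrees. A call has 1 to 10 rows; each row is the pose to reach, as a shift and turn from the pose commanded when the call began, along the tool's axes at that moment; what a row does not reach only later rows make up. A row lasts 1/8 s, in which the tool goes at most 62.5 mm and 10.7 degrees, less where a joint would pass 70% of its speed; a pose out of reach is approached as far as the arm can. A call with a gripper value outside its range is refused whole. "hand" is the closure, from -1 (fully open) to 1 (shut), set as the call begins (left out, the last holds). The fingers move at their own pace and stop on an object; "force" is the grip in N (left out, the last holds). Time passes only in rows, so rows that repeat a pose let the fingers close. It gives the time, the measured TCP pose, the force, the opening and the grip force at its end, in the units of the state.
- bot.state(): the state, without advancing time (a new reading comes with each control period).
- bot.snapshot(name): name is "scene" or "top" or "wrist"; returns a dict with "frame" (400x640x3 uint8, red, green, blue), "fx", "fy", "cx", "cy" (pixels), "k1" (the pictures are not rectified: a ray, as slopes to the right and down, at radius r is drawn at 1 + k1 r^2 times it, then the intrinsics apply), "world_from_camera" (4x4, takes a point from camera to world coordinates); the wrist camera has in their place "tool_from_camera" (4x4, takes a point from camera to tool coordinates, whose origin is the TCP and whose axes are the flange's). Camera axes: x right, y up, looking along -z (the intrinsics and any distortion apply to the point x, -y, -z); pixel columns grow to the right and rows downward; lengths in mm; the calibration is good to about 2 mm. A picture is of the moment at which its call begins: read the wrist's pose just before it. There is no depth.
- bot.hand_in(): hands the job in; it is judged then, once.
The state is a dict: "time": time; "q": joint angles; "joint_vel": joint speeds; "tau": joint torques, N m; "eef_pos": TCP position; "tcp_rot": TCP orientation; "contact_force": force on the tool from outside, world axes, zero at the start; "moment": the same for the moment, N m; "opening": finger opening in mm; "grasp_force": force on a finger pad.
Only numpy, scipy, OpenCV 4.12 (cv2) and the standard library are available. Lean on these libraries where they do the work, as an engineer would, in place of code of your own. Each camera call takes 0.05 s, during which the arm holds its last target. There are 200 camera calls.

## Working session

There is one attempt and no reset: what is moved stays moved. The work goes in short steps, Python scripts to look and compute and a tool call to move; the robot and the scene stay as the last step left them, time stands still between calls to the robot, and variables do not carry over. Pictures are saved under pics/ and viewed, at most 10 in all, crops included, and the job is handed in when it is done.

Besides the shell and the picture viewer there is one more tool, called after "Emit:" in YAML: its name, and indented under it one key for each argument. drive_tool: Moves the arm, as the interface text tells. Its arguments: {"type":"object","properties":{"deltas":{"type":"array","items":{"type":"array","items":{"type":"array","items":{"type":"number"}}}},"hand":{"type":"number"},"force":{"type":"number"}},"required":["deltas"]}

```bash
mkdir -p pics; ls; cat > h.py <<'E'
import numpy as np, cv2, pickle
from plant import bot
def snap(n,f):
    s=bot.state(); d=bot.snapshot(n); d['s']=s
    if n=='wrist':
        T=np.eye(4);T[:3,:3]=s['tcp_rot'];T[:3,3]=s['eef_pos'];d['world_from_camera']=T@np.array(d['tool_from_camera'])
    cv2.imwrite(f'pics/{f}.png',cv2.cvtColor(d['frame'],cv2.COLOR_RGB2BGR)); pickle.dump(d,open(f'pics/{f}.pkl','wb')); return d
def load(f): return pickle.load(open(f'pics/{f}.pkl','rb'))
def ray(d,uv):
    K=np.array([[d['fx'],0,d['cx']],[0,d['fy'],d['cy']],[0,0,1.]])
    uv=np.array(uv,float).reshape(-1,2); xd=(uv-[d['cx'],d['cy']])/[d['fx'],d['fy']]; x=xd.copy()
    for _ in range(30): x=xd/(1+d['k1']*(x**2).sum(1,keepdims=True))
    T=np.array(d['world_from_camera']); v=np.c_[x[:,0],-x[:,1],-np.ones(len(x))]@T[:3,:3].T
    return T[:3,3],v
def onz(d,uv,z):
    o,v=ray(d,uv); return o+v*((z-o[2])/v[:,2])[:,None]
def tri(d1,u1,d2,u2):
    o1,v1=ray(d1,u1);o2,v2=ray(d2,u2);out=[]
    for a,b in zip(v1,v2):
        t=np.linalg.lstsq(np.c_[a,-b],o2-o1,rcond=None)[0];p=o1+a*t[0];q=o2+b*t[1];out.append(np.r_[(p+q)/2,np.linalg.norm(p-q)])
    return np.array(out)
def proj(d,P):
    T=np.linalg.inv(np.array(d['world_from_camera']));p=np.atleast_2d(P)@T[:3,:3].T+T[:3,3];x=np.c_[p[:,0],-p[:,1]]/-p[:,2:]
    x=x*(1+d['k1']*(x**2).sum(1,keepdims=True));return x*[d['fx'],d['fy']]+[d['cx'],d['cy']]
E
python3 - <<'E'
from h import *
np.set_printoptions(precision=3,suppress=True)
for n in ('scene','top','wrist'):
    d=snap(n,n+'0'); print(n,d['fx'],d['k1'],np.array(d['world_from_camera']))
print(bot.state())
E
```

```text
pics
scene 397.56028384930795 -0.007224177313454866 [[  -0.206   -0.527    0.824 1396.697]
 [   0.979   -0.109    0.175  235.349]
 [  -0.003    0.843    0.538  693.282]
 [   0.       0.       0.       1.   ]]
top 515.2647381114316 -0.04107408589125711 [[   0.024    0.986   -0.164  232.879]
 [  -1.       0.026    0.009   72.906]
 [   0.013    0.163    0.986 1620.458]
 [   0.       0.       0.       1.   ]]
wrist 277.3488273896236 -0.04813798498411308 [[   0.228    0.931    0.285  225.689]
 [  -0.974    0.218    0.066 -639.865]
 [  -0.001   -0.293    0.956  373.709]
 [   0.       0.       0.       1.   ]]
{'time': 0.15, 'q': array([68.325, 24.441,  4.233, 92.044, -1.954, 63.645, -3.847]), 'joint_vel': array([-0.11 , -0.048, -0.001, -0.084,  0.049,  0.013, -0.114]), 'tau': array([  0.005, -95.031,   3.764, -46.377,   0.019,   0.008,  -0.   ]), 'eef_pos': array([ 152.99 , -657.093,  230.774]), 'tcp_rot': array([[ 0.974,  0.227, -0.   ],
       [ 0.227, -0.974,  0.001],
       [-0.   , -0.001, -1.   ]]), 'contact_force': array([ 0.8  , -0.125, -0.373]), 'moment': array([-0.013, -0.037,  0.013]), 'grasp_force': 0.0, 'opening': 85.29706432398673}
```

View pics/scene0.png

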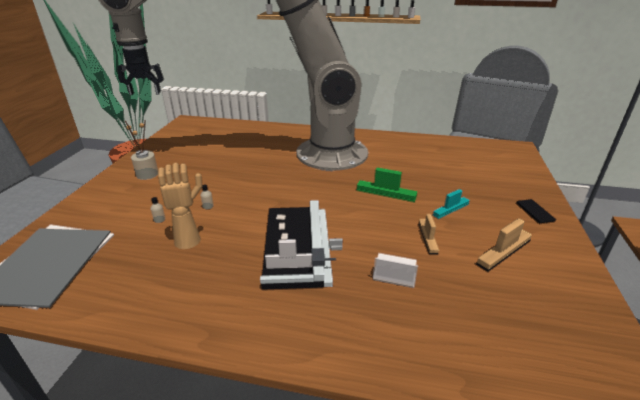

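View pics/top0.png

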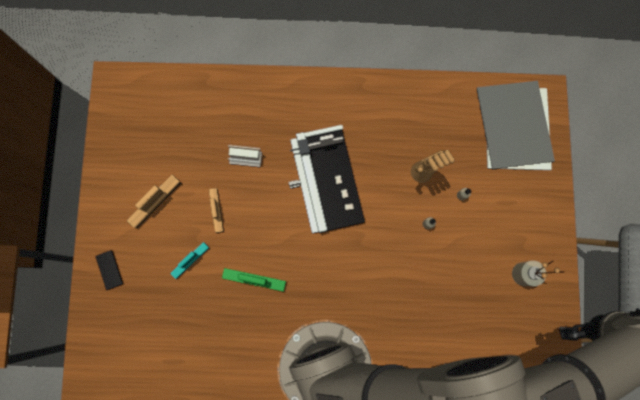

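The scene shows the feeder centred, pusher at its far end (top ≈(320,145)). The chips are at top ≈(338,180), (345,193) and (349,206), and the small wooden wiper at top (216,210). The mark is at (293,184), with the hand and bottles to the right.

```bash
python3 - <<'E'
from h import *
np.set_printoptions(precision=1,suppress=True)
t=load('top0');s=load('scene0')
hsv=cv2.cvtColor(t['frame'],cv2.COLOR_RGB2HSV)
for nm,uv,z in [('chips',[(338,180),(345,193),(349,206)],30),('feeder near corners',[(312,232),(326,229),(364,222)],24),('deck far right',[(343,130)],24),('mark',[(293,184)],30),('wiper ends',[(212,190),(221,231),(216,210)],18),('hand',[(420,172)],20),('bottles',[(430,223),(464,193)],78),('card',[(245,155)],66),('bigwiper',[(153,201)],30),('teal',[(190,260)],20)]: print(nm,onz(t,uv,z)[:,:2].tolist())
def crop(f,x0,y0,x1,y1,k): 
    im=cv2.imread(f'pics/{f}.png')[y0:y1,x0:x1]; return cv2.resize(im,None,fx=k,fy=k,interpolation=cv2.INTER_CUBIC)
a=crop('top0',200,110,400,245,4); cv2.imwrite('pics/c1.png',a)
E
```

```text
chips [[580.0936388241895, -28.521931240546778], [538.9166026825882, -51.19847438290954], [497.8182614569936, -64.29242111317491]]
feeder near corners [[413.670826806948, 49.541722134223555], [424.20543657206844, 6.111292101463576], [449.31944574844425, -112.44286096843739]]
deck far right [[746.6995439470222, -42.541704885531104]]
mark [[563.3243740282232, 113.08165071684421]]
wiper ends [[539.5476505383272, 369.045046406832], [409.99457330573887, 333.7112165407764], [475.8956692180472, 352.90031892148295]]
hand [[615.7766794040388, -291.3418753020792]]
bottles [[444.1228674525971, -306.96535008694656], [539.7186448925702, -413.4844866100701]]
card [[643.7374273763119, 263.96312264575863]]
bigwiper [[497.2863171146644, 549.8707984046506]]
teal [[317.0893406772257, 424.6381354051047]]
```

View pics/c1.png

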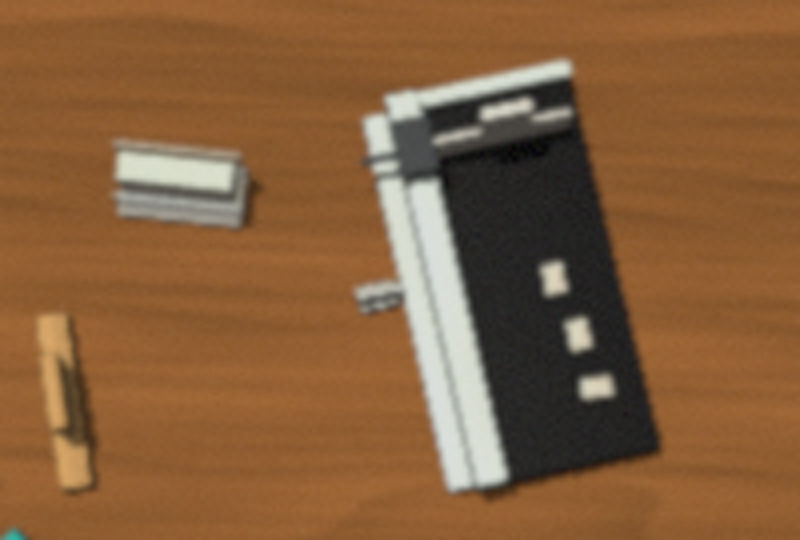

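Emit:
drive_tool:
  deltas:
    - [[0.044,-0.032,-0.03,0,0,0],[0.088,-0.063,-0.06,0,0,0],[0.132,-0.095,-0.09,0,0,0],[0.177,-0.127,-0.1,0,0,0],[0.221,-0.158,-0.1,0,0,0],[0.265,-0.19,-0.1,0,0,0],[0.31,-0.222,-0.1,0,0,0],[0.354,-0.253,-0.1,0,0,0],[0.354,-0.253,-0.1,0,0,0],[0.354,-0.253,-0.1,0,0,0]]
  hand: -1
  force: 40

```text
time: 1.4
eef_pos: [440.1, -331.0, 331.1]
tcp_rot: [[0.974, 0.227, -0.001], [0.227, -0.974, -0.0], [-0.001, -0.0, -1.0]]
contact_force: [-0.2, -0.7, -0.0]
opening: 85.4
grasp_force: 0.0
```

Emit:
drive_tool:
  deltas:
    - [[0.025,-0.053,0,0,0,0],[0.05,-0.106,0,0,0,0],[0.076,-0.159,0,0,0,0],[0.101,-0.212,0,0,0,0],[0.126,-0.266,0,0,0,0],[0.152,-0.319,0.01,0,0,0],[0.177,-0.372,0.02,0,0,0],[0.202,-0.425,0.03,0,0,0],[0.202,-0.425,0.03,0,0,0],[0.202,-0.425,0.03,0,0,0]]

```text
time: 2.65
eef_pos: [541.1, 127.6, 301.0]
tcp_rot: [[0.974, 0.225, -0.001], [0.225, -0.974, -0.001], [-0.001, 0.0, -1.0]]
contact_force: [0.2, -0.2, 0.4]
opening: 85.3
grasp_force: 0.0
```

```bash
python3 - <<'E'
from h import *
d=snap('wrist','w1'); print(d['s']['eef_pos'],d['s']['time'])
E
```

```text
[541.05347013 127.57742934 301.03122017] 2.65
```

View pics/w1.png

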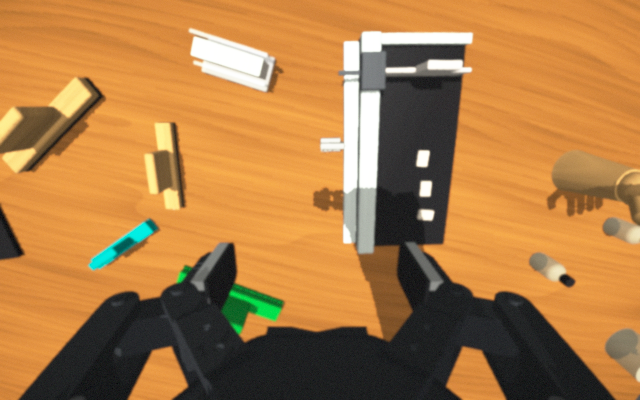

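The wrist view shows the chips at (423,158), (426,188), (427,215), the wiper bar from (166,124) to (175,208), its grip top at (152,168), the mark at (332,145) and the pointer at (345,72).

```bash
cat > m.py <<'E'
from h import *
np.set_printoptions(precision=1,suppress=True)
def blobs(d,fn,roi,amin=20,up=4):
    x0,y0,x1,y1=roi; im=cv2.resize(d['frame'][y0:y1,x0:x1],None,fx=up,fy=up,interpolation=cv2.INTER_CUBIC)
    m=fn(cv2.cvtColor(im,cv2.COLOR_RGB2HSV).astype(int)).astype(np.uint8)
    cs,_=cv2.findContours(m,cv2.RETR_EXTERNAL,cv2.CHAIN_APPROX_NONE); out=[]
    for c in cs:
        M=cv2.moments(c)
        if M['m00']/up**2<amin: continue
        r=cv2.minAreaRect(c); f=lambda p:(np.array(p)+.5)/up-.5+[x0,y0]
        out.append((f((M['m10']/M['m00'],M['m01']/M['m00'])),M['m00']/up**2,f(cv2.boxPoints(r)),f(c.reshape(-1,2))))
    return out
E
python3 - <<'E'
from m import *
w=load('w1');t=load('top0')
white=lambda h:(h[...,2]>150)&(h[...,1]<90)
bw=sorted(blobs(w,white,(395,140,440,228)),key=lambda b:b[0][1])
bt=sorted(blobs(t,white,(333,172,355,212),10),key=lambda b:b[0][1])
print([ (b[0],b[1]) for b in bw],[ (b[0],b[1]) for b in bt])
cw=[b[0] for b in bw];ct=[b[0] for b in bt]
if len(cw)==3==len(ct): print(tri(w,cw,t,ct))
print('plane30',onz(w,cw,30)); 
for b in bw: print(onz(w,b[2],30)[:,:2].tolist())
wood=lambda h:(h[...,0]>14)&(h[...,0]<25)&(h[...,2]>190)&(h[...,1]>60)&(h[...,1]<160)
for b in blobs(w,wood,(135,105,195,220)): print('w wood',b[0],b[1],b[2])
for b in blobs(t,wood,(200,180,235,240)): print('t wood',b[0],b[1],b[2])
im=w['frame']; print(w['frame'][150,166],w['frame'][120,150],w['frame'][168,152],t['frame'][196,214],t['frame'][196,205])
c=cv2.imread('pics/w1.png')
a=cv2.resize(c[100:230,120:220],None,fx=4,fy=4,interpolation=2); b=cv2.resize(c[25:155,315:415],None,fx=4,fy=4,interpolation=2)
cv2.imwrite('pics/c2.png',np.hstack([a,b]))
E
```

```text
[(array([422.5, 158.1]), 196.1875), (array([425.3, 188.3]), 180.09375), (array([426.1, 214.4]), 151.21875)] [(array([338.1, 179.2]), 32.0625), (array([344.2, 193.2]), 32.1875), (array([348.6, 206.3]), 31.0)]
[[582.5 -28.3  28.8   1.3]
 [538.1 -48.4  29.    1.1]
 [496.8 -63.3  30.3   0.6]]
plane30 [[582.1 -27.4  30. ]
 [537.9 -47.5  30. ]
 [496.9 -63.7  30. ]]
[[567.9696634203775, -20.447264912804457], [594.2632329584534, -15.479232477732893], [596.0946417972123, -34.31943499476148], [569.742318420067, -39.640980867005226]]
[[523.4394908721856, -41.27988532608842], [549.8624800815672, -35.01384785222726], [552.188621453106, -53.73585751186482], [525.7263490738648, -60.36493340195008]]
[[485.06224847430246, -53.74586823947104], [503.6480408814982, -48.20949213539282], [508.0157078273505, -73.4150132453282], [489.4262037900996, -79.30192140392171]]
w wood [171.  199.1] 309.46875 [[161.8 188.4]
 [177.1 186.3]
 [180.2 209.4]
 [164.9 211.5]]
w wood [150.7 173.2] 396.0 [[142.6 152.9]
 [152.5 151.5]
 [158.8 193.7]
 [148.9 195.2]]
w wood [163.3 136.3] 455.90625 [[153.3 121.9]
 [169.8 120.3]
 [173.1 153. ]
 [156.5 154.6]]
t wood [217.  225.5] 53.875 [[213.4 219.4]
 [219.7 218.7]
 [221.  230.2]
 [214.8 231. ]]
t wood [212.5 199.8] 90.4375 [[208.7 189. ]
 [214.9 188.2]
 [218.5 215.2]
 [212.3 216.1]]
[191 145  84] [241 163  72] [254 236 145] [203 155  98] [158 102  53]
```

View pics/c2.png

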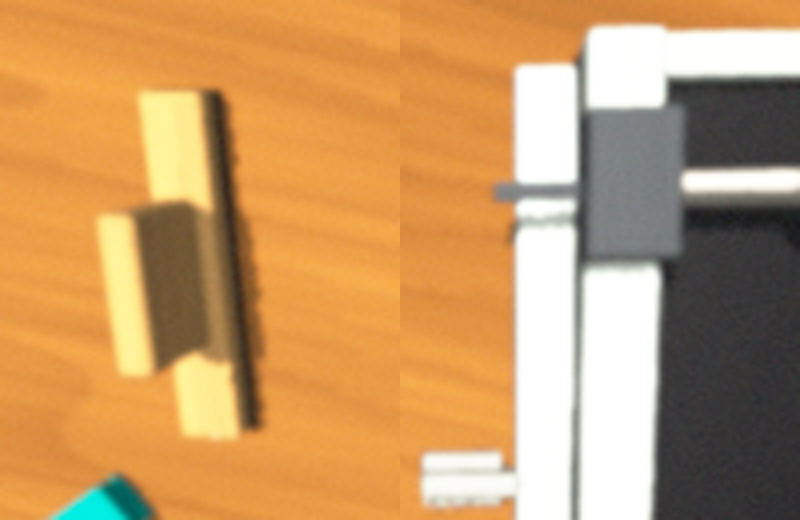

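The crop shows the wiper bar corners, the grip top face corners, and the mark foot/blade around (325–340,138–151).

```bash
python3 - <<'E'
from m import *
w=load('w1');t=load('top0')
bar=np.array([(139,91),(204,91),(241,437),(183,437)])/4+[120,100]-.4
gr=np.array([(97,213),(133,214),(155,372),(119,376)])/4+[120,100]-.4
for n,p,z in (('bar',bar,18),('grip',gr,64)):
    P=onz(w,p,z)[:,:2]; print(n,P.tolist(),P.mean(0)); a=(P[0]+P[1]-P[2]-P[3])/2; print(np.linalg.norm(a),np.degrees(np.arctan2(a[1],a[0])))
# height from two views: grip top centre, bar far end midpoint vs top view
# top view crop c1 (4x, offset 200,110): bar far end mid, near end mid, grip top centre
tp=np.array([(53,315),(79,489),(59,392)])/4+[200,110]-.4
wp=np.array([bar[:2].mean(0),bar[2:].mean(0),gr.mean(0)])
print(tri(w,wp,t,tp))
# feeder edges, wrist px : deck right edge, rail
print('deck right corner near',onz(w,[(443,243)],24), 'rail outer',onz(w,[(360,40),(358,251)],46))
E
```

```text
bar [[541.824199246674, 380.4573550515672], [547.2141985565781, 355.689892766288], [410.66119614140837, 329.36552082873783], [405.0032389833267, 353.38212596277754]] [476.2 354.7]
139.27027757235885 11.052718596155843
grip [[504.474667877112, 367.0077111186285], [506.95579296877895, 354.2665106041043], [450.54611522744995, 342.7795884367379], [445.93358956830536, 355.9142110328459]] [477. 355.]
58.57378207361271 11.113429010536729
[[544.7 366.5  20.5   0.7]
 [407.7 339.8  18.7   2.6]
 [477.2 351.8  66.1   4.5]]
deck right corner near [[ 452.6 -113.1   24. ]] rail outer [[712.  109.5  46. ]
 [417.   30.4  46. ]]
```

Emit:
drive_tool:
  deltas:
    - [[-0.003,-0.055,0.02,0,0,0.5],[-0.006,-0.11,0.05,0,0,1],[-0.009,-0.165,0.09,0,0,1.5],[-0.012,-0.21,0.13,0,0,2],[-0.012,-0.236,0.17,0,0,2],[-0.012,-0.236,0.19,0,0,2],[-0.012,-0.236,0.19,0,0,2]]

```text
time: 3.58
eef_pos: [476.2, 354.0, 110.4]
tcp_rot: [[0.982, 0.191, -0.001], [0.191, -0.982, -0.002], [-0.002, 0.002, -1.0]]
contact_force: [-0.7, -0.1, 0.6]
opening: 85.1
grasp_force: 0.0
```

```bash
python3 - <<'E'
from m import *
d=snap('wrist','w2'); print(d['s']['eef_pos'],np.degrees(np.arctan2(d['s']['tcp_rot'][1,0],d['s']['tcp_rot'][0,0])))
g=[(477,355,64),(476.6,355,18),(545,368,18),(408,341.5,18)]; print(proj(d,g))
# yaw of feeder from w1: deck right edge & rail/deck edge
w=load('w1');hsv=cv2.cvtColor(w['frame'],cv2.COLOR_RGB2HSV).astype(int)
g=cv2.cvtColor(w['frame'],cv2.COLOR_RGB2GRAY).astype(int)
for lo,hi,rows,z,sg,name in ((430,475,range(100,235,5),24,1,'deck right'),(366,392,range(100,225,5),46,-1,'rail inner top'),(330,352,range(160,238,4),16,1,'ledge outer')):
    pts=[]
    for r in rows:
        x=np.abs(np.diff(g[r,lo:hi])).astype(float); x[x<x.max()*.5]=0; pts.append((lo+.5+(x*np.arange(len(x))).sum()/x.sum(),r))
    P=onz(w,pts,z)[:,:2]; vx,vy,x0,y0=cv2.fitLine(P.astype(np.float32),cv2.DIST_HUBER,0,.01,.01).ravel(); 
    s=np.sign(vx); print(name,np.degrees(np.arctan2(vy*s,vx*s)),x0,y0)
E
```

```text
[476.2 354.  110.4] 10.993914849006249
[[315.6 214.6]
 [315.6 196.1]
 [316.  115.1]
 [315.8 265.1]]
deck right 13.328892 606.73047 -72.35883
rail inner top 14.296238 556.01483 40.721397
ledge outer 15.540271 494.717 72.32654
```

View pics/w2.png

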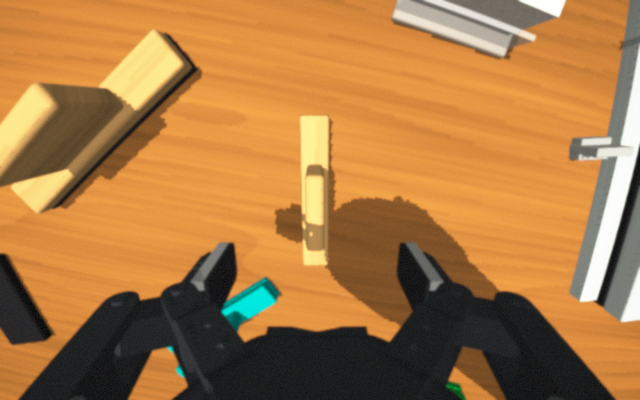

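The grip is centred between the fingers at column 316, as predicted; descend and close.

Emit:
drive_tool:
  deltas:
    - [[0,0,0.04,0,0,0],[0,0,0.078,0,0,0],[0,0,0.078,0,0,0]]

```text
time: 4.0
eef_pos: [476.0, 354.4, 33.0]
tcp_rot: [[0.982, 0.191, -0.001], [0.191, -0.982, -0.002], [-0.001, 0.001, -1.0]]
contact_force: [-0.9, 0.2, -0.4]
opening: 85.4
grasp_force: 0.0
```

Emit:
drive_tool:
  deltas:
    - [[0,0,0,0,0,0],[0,0,0,0,0,0],[0,0,0,0,0,0],[0,0,0,0,0,0],[0,0,0,0,0,0],[0,0,0,0,0,0],[0,0,0,0,0,0]]
  hand: 1
  force: 80

```text
time: 4.88
eef_pos: [475.9, 356.4, 34.1]
tcp_rot: [[0.981, 0.193, 0.001], [0.193, -0.981, 0.0], [0.001, -0.0, -1.0]]
contact_force: [-1.3, -1.9, 9.2]
opening: 13.0
grasp_force: 78.3
```

Emit:
drive_tool:
  deltas:
    - [[0,0,-0.05,0,0,0],[0,0,-0.1,0,0,0],[-0.003,0.058,-0.1,0,0,-0.5],[-0.006,0.117,-0.1,0,0,-1],[-0.009,0.175,-0.1,0,0,-1.5],[-0.011,0.235,-0.1,0,0,-2],[-0.014,0.293,-0.1,0,0,-2.5],[-0.017,0.352,-0.1,0,0,-3.2],[-0.017,0.352,-0.1,0,0,-3.2],[-0.017,0.352,-0.1,0,0,-3.2]]

```text
time: 6.12
eef_pos: [526.6, 7.8, 133.4]
tcp_rot: [[0.969, 0.247, -0.0], [0.247, -0.969, 0.0], [0.0, -0.0, -1.0]]
contact_force: [-1.0, 0.9, -1.3]
opening: 12.6
grasp_force: 78.6
```

```bash
python3 - <<'E'
from h import *
d=snap('wrist','w3'); print(d['s']['eef_pos'],d['s']['contact_force'])
c=cv2.imread('pics/w3.png'); p=proj(d,[(582.3,-27.8,30),(538,-48,30),(496.9,-63.5,30)]); print(p)
E
```

```text
[526.63663652   7.82339444 133.36812347] [-0.95375515  0.93750167 -1.31783413]
[[371.57741688 144.6282481 ]
 [377.83307235 196.36527506]
 [379.77092481 238.81547368]]
```

View pics/w3.png

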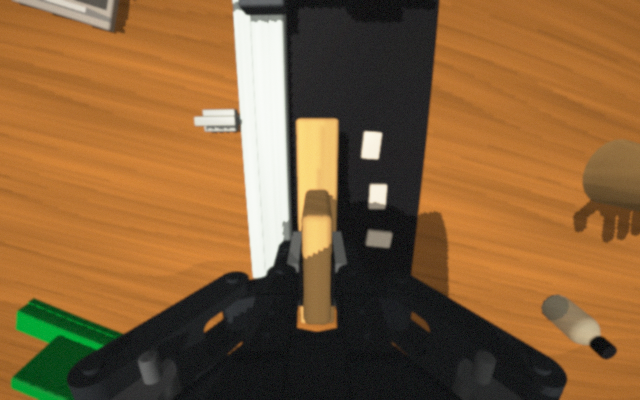

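Chips are where predicted ((371,145), (378,196), (379,239)), and the bar is parallel to the rail beside them. Lower onto the deck.

Emit:
drive_tool:
  deltas:
    - [[0,0,0.035,0,0,0],[0,0,0.065,0,0,0],[0,0,0.072,0,0,0],[0,0,0.075,0,0,0],[0,0,0.076,0,0,0]]

```text
time: 6.8
eef_pos: [527.4, 7.9, 58.2]
tcp_rot: [[0.969, 0.248, 0.001], [0.248, -0.969, 0.0], [0.001, 0.0, -1.0]]
contact_force: [1.2, 0.1, -0.7]
opening: 12.5
grasp_force: 78.6
```

Emit:
drive_tool:
  deltas:
    - [[0,0,0.001,0,0,0],[0,0,0.002,0,0,0],[0,0,0.002,0,0,0]]

```text
time: 7.18
eef_pos: [527.5, 7.7, 57.9]
tcp_rot: [[0.969, 0.247, 0.002], [0.247, -0.969, -0.001], [0.002, 0.001, -1.0]]
contact_force: [-14.2, -0.8, 38.3]
opening: 12.8
grasp_force: 84.9
```

Emit:
drive_tool:
  deltas:
    - [[0,0.004,-0.0014,0,0,0],[0,0.014,-0.0014,0,0,0],[0,0.024,-0.0014,0,0,0],[0,0.034,-0.0014,0,0,0],[0,0.044,-0.0014,0,0,0],[0,0.054,-0.0014,0,0,0],[0,0.064,-0.0014,0,0,0],[0,0.072,-0.0014,0,0,0],[0,0.08,-0.0014,0,0,0],[0,0.08,-0.0014,0,0,0]]

```text
time: 8.43
eef_pos: [548.0, -70.2, 58.0]
tcp_rot: [[0.969, 0.247, 0.003], [0.247, -0.969, 0.0], [0.003, 0.0, -1.0]]
contact_force: [-0.2, 2.6, 11.1]
opening: 12.7
grasp_force: 80.7
```

```bash
python3 - <<'E'
from h import *
d=snap('wrist','w4'); print(d['s']['eef_pos'])
E
```

```text
[548.01978434 -70.16753396  58.01111081]
```

View pics/w4.png

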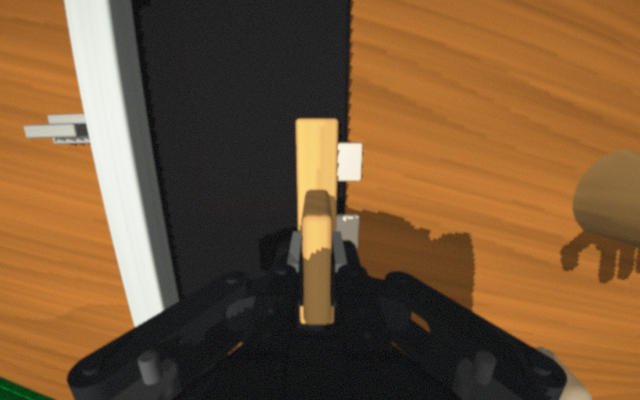

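Two chips at (349,161) and (347,232) are overhanging the edge, with the third hidden by the finger; carry on past the edge.

Emit:
drive_tool:
  deltas:
    - [[0,0.008,0,0,0,0],[0,0.016,0,0,0,0],[0,0.024,0,0,0,0],[0,0.034,0,0,0,0],[0,0.044,-0.001,0,0,0],[0,0.054,-0.001,0,0,0],[0,0.054,-0.001,0,0,0]]

```text
time: 9.35
eef_pos: [559.8, -123.6, 57.6]
tcp_rot: [[0.969, 0.246, -0.0], [0.246, -0.969, -0.0], [-0.0, 0.0, -1.0]]
contact_force: [-0.4, 1.1, -1.3]
opening: 12.8
grasp_force: 78.6
```

Emit:
drive_tool:
  deltas:
    - [[0,0,-0.05,0,0,0],[0,0,-0.1,0,0,0],[0,0,-0.15,0,0,0],[0,-0.05,-0.15,0,0,0],[0,-0.1,-0.15,0,0,0],[0,-0.16,-0.15,0,0,0],[0,-0.16,-0.15,0,0,0]]

```text
time: 10.22
eef_pos: [519.0, 37.5, 208.1]
tcp_rot: [[0.967, 0.254, 0.0], [0.254, -0.967, 0.001], [0.001, -0.001, -1.0]]
contact_force: [0.7, -2.0, -0.7]
opening: 13.0
grasp_force: 78.7
```

```bash
python3 - <<'E'
from m import *
d=snap('wrist','w5'); print(d['s']['eef_pos']); t=snap('top','t5');snap('scene','s5')
white=lambda h:(h[...,2]>120)&(h[...,1]<60)
print('edge px',proj(d,[(452.6,-113,24),(606.7,-72.4,24),(606.7,-72.4,0)]))
for b in blobs(d,white,(330,40,639,399),40): print('w',b[0],b[1],onz(d,b[0],6))
c=cv2.imread('pics/w5.png'); a=cv2.resize(cv2.imread('pics/t5.png')[120:245,290:390],None,fx=3,fy=3,interpolation=2)
cv2.imwrite('pics/v5.png',np.hstack([c[:375,140:],a]))
E
```

```text
[519.   37.5 208.1]
edge px [[413.9 250. ]
 [427.9 126.5]
 [420.5 125.4]]
w [559.  290.2] 117.3125 [[ 435.2 -369.     6. ]]
w [431.2 205.4] 195.1875 [[ 513.  -121.2    6. ]]
w [435.4 174.2] 220.40625 [[ 554.  -110.7    6. ]]
w [439.4 136.4] 239.6875 [[600.1 -97.8   6. ]]
```

View pics/v5.png

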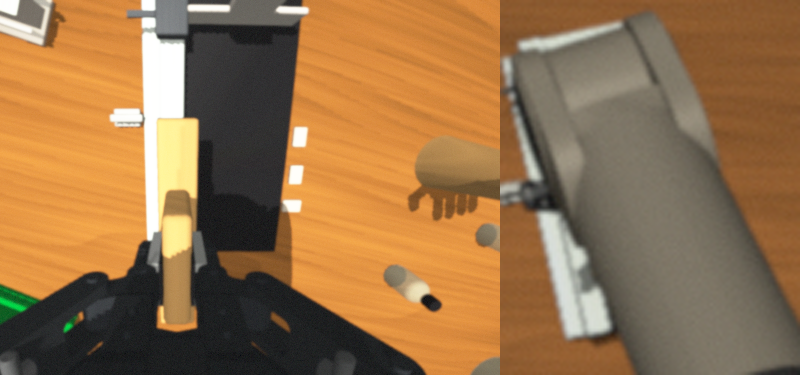

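All three chips lie flat on the table past the edge, at (440,136), (435,174) and (431,205). Put the block back at its old place.

Emit:
drive_tool:
  deltas:
    - [[0.006,-0.055,0,0,0,0],[0.013,-0.11,0,0,0,0],[0.02,-0.165,0.02,0,0,0],[0.026,-0.22,0.05,0,0,0],[0.033,-0.275,0.09,0,0,0],[0.038,-0.318,0.13,0,0,0],[0.038,-0.318,0.155,0,0,0],[0.038,-0.318,0.168,0,0,0],[0.038,-0.318,0.172,0,0,0],[0.038,-0.318,0.174,0,0,0]]

```text
time: 11.62
eef_pos: [479.6, 349.6, 34.5]
tcp_rot: [[0.969, 0.246, 0.001], [0.246, -0.969, 0.0], [0.001, -0.0, -1.0]]
contact_force: [0.8, -0.5, -1.3]
opening: 12.8
grasp_force: 78.9
```

Emit:
drive_tool:
  deltas:
    - [[0,0,0.0005,0,0,0],[0,0,0.001,0,0,0]]

```text
time: 11.88
eef_pos: [479.4, 350.0, 34.0]
tcp_rot: [[0.969, 0.246, 0.002], [0.246, -0.969, 0.0], [0.002, 0.0, -1.0]]
contact_force: [-3.3, -5.8, 16.8]
opening: 12.6
grasp_force: 81.5
```

Emit:
drive_tool:
  deltas:
    - [[0,0,0,0,0,0],[0,0,0,0,0,0],[0,0,0,0,0,0],[0,0,0,0,0,0],[0,0,0,0,0,0],[0,0,0,0,0,0]]
  hand: -1

```text
time: 12.62
eef_pos: [478.6, 350.3, 32.7]
tcp_rot: [[0.969, 0.247, -0.0], [0.247, -0.969, 0.0], [0.0, -0.0, -1.0]]
contact_force: [-0.1, -0.5, -0.9]
opening: 85.6
grasp_force: 0.0
```

Emit:
drive_tool:
  deltas:
    - [[0,0,-0.06,0,0,0],[0,0,-0.12,0,0,0],[0,0.05,-0.17,0,0,0],[0,0.11,-0.2,0,0,0],[0,0.16,-0.2,0,0,0],[0,0.16,-0.2,0,0,0]]

```text
time: 13.38
eef_pos: [519.9, 189.9, 233.3]
tcp_rot: [[0.971, 0.24, 0.001], [0.24, -0.971, -0.002], [0.001, 0.002, -1.0]]
contact_force: [0.3, -0.4, -0.0]
opening: 85.2
grasp_force: 0.0
```

```bash
python3 - <<'E'
from m import *
d=snap('wrist','w6'); print(d['s']['eef_pos'],d['s']['time']); snap('top','t6');
print(proj(d,[(480,350,64),(480,350,0)]))
c=cv2.imread('pics/w6.png'); cv2.imwrite('pics/v6.png',c)
E
```

```text
[519.9 189.9 233.3] 13.375
[[175.4 177.4]
 [197.5 166.6]]
```

View pics/v6.png

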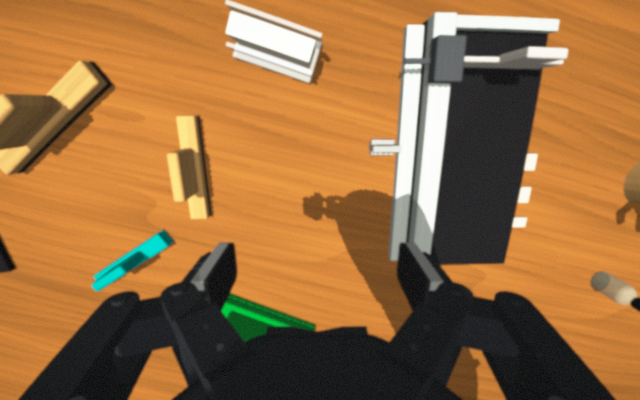

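The block stands at (190,170), chips are off at (530,162), (525,195), (520,222), the mark is at (384,148) and the tab at (545,53). Now measure tab and mark numerically.

```bash
python3 - <<'E'
from m import *
E=np.array([606.7,-72.4]);a=np.radians(14.3);xh=np.array([np.cos(a),np.sin(a)]);yh=np.array([-xh[1],xh[0]]);O=E+75*yh
F=lambda x,y,z:np.r_[O+x*xh+y*yh,z]
for f in ('w1','w6','w5','top0'):
    d=load(f); g=cv2.cvtColor(d['frame'],cv2.COLOR_RGB2GRAY)
    print(f,'tabtop',proj(d,[F(105,-30,109),F(115,-30,109),F(115,10,109),F(105,10,109)]).round(1).tolist(),'ptip',proj(d,F(110,106,48)))
    u,v=proj(d,F(110,-10,109))[0].round().astype(int); print(g[v-9:v+14,u-9:u+12:3].tolist() if f!='top0' else g[v-4:v+6,u-6:u+8].tolist())
    
d=load('w1');g=cv2.cvtColor(d['frame'],cv2.COLOR_RGB2GRAY); print('mark w1 rows134-154');print(g[134:155,320:344:2])
d=load('w6');g=cv2.cvtColor(d['frame'],cv2.COLOR_RGB2GRAY); print('mark w6 137-158');print(g[137:159,368:400:2])
E
```

```text
w1 tabtop [[460.3, 66.9], [461.2, 57.4], [426.2, 57.4], [425.5, 66.9]] ptip [[336.6  70.5]]
[[52, 54, 47, 47, 51, 47, 48], [47, 51, 54, 52, 48, 45, 44], [50, 53, 49, 51, 51, 51, 47], [53, 50, 49, 49, 51, 50, 51], [55, 51, 51, 52, 48, 50, 45], [70, 68, 63, 68, 61, 57, 60], [142, 136, 124, 120, 113, 112, 115], [230, 225, 217, 212, 210, 209, 209], [253, 252, 251, 251, 250, 251, 251], [254, 254, 254, 254, 254, 254, 254], [254, 255, 254, 254, 254, 254, 254], [255, 254, 254, 254, 254, 254, 254], [254, 254, 254, 254, 254, 254, 254], [254, 254, 254, 254, 254, 254, 254], [254, 253, 253, 253, 253, 253, 252], [245, 241, 245, 242, 244, 244, 243], [199, 190, 202, 194, 202, 201, 202], [137, 133, 138, 137, 141, 143, 154], [110, 114, 113, 112, 114, 115, 142], [108, 110, 108, 110, 110, 109, 136], [107, 108, 106, 107, 109, 105, 119], [106, 102, 100, 104, 98, 102, 102], [95, 86, 87, 85, 79, 84, 83]]
w6 tabtop [[565.7, 56.5], [567.8, 44.8], [527.2, 42.8], [525.4, 54.7]] ptip [[402.3  58.1]]
[[34, 37, 37, 105, 131, 132, 134], [35, 39, 41, 111, 130, 130, 132], [37, 30, 39, 116, 131, 133, 131], [44, 45, 46
[... 4130 characters left out ...]
 237 235 235 235 235 236 235]
 [149 110 143 226 235 235 236 236 235 235 237 235 235 236 236 236]
 [155 123 154 224 234 232 233 232 232 234 232 233 234 235 236 235]
 [153 136 173 215 223 221 223 220 221 219 220 222 222 222 222 223]
 [151 146 192 200 204 197 211 195 193 202 188 200 201 183 171 190]
 [153 155 202 206 204 197 215 195 189 208 190 209 202 165 145 181]
 [156 159 195 202 202 195 209 194 197 205 191 202 199 167 136 190]
 [159 154 164 168 170 164 172 167 170 174 165 172 180 160 136 197]
 [156 150 149 152 154 150 157 153 152 154 151 157 163 159 137 204]
 [153 150 151 153 152 154 154 154 155 157 155 157 158 156 133 203]
 [157 152 152 151 150 155 155 157 156 157 154 158 158 155 134 212]]
```

```bash
python3 - <<'E'
from m import *
a=np.radians(14.3);xh=np.array([np.cos(a),np.sin(a)]);yh=np.array([-xh[1],xh[0]]);O=np.array([606.7,-72.4])+75*yh
fe=lambda P:np.c_[(P[:,:2]-O)@xh,(P[:,:2]-O)@yh,P[:,2]]
w1=load('w1');w6=load('w6')
print('blade tri',fe(tri(w1,[(320.2,145.9)],w6,[(373,148.8)])))
print('blade z30',fe(onz(w1,[(330,145.9)],30)),fe(onz(w6,[(383,148.8)],30)),'z46',fe(onz(w1,[(330,145.9)],46)),fe(onz(w6,[(383,148.8)],46)))
print('foot z2',fe(onz(w1,[(330,144.5)],2)),fe(onz(w6,[(383,147.2)],2)))
g=cv2.cvtColor(w1['frame'],cv2.COLOR_RGB2GRAY);print(g[66:82,334:348:2]); g=cv2.cvtColor(w6['frame'],cv2.COLOR_RGB2GRAY);print(g[58:76,398:414:2])
print('tabtop',fe(onz(w1,[(444,64.5)],109)),fe(onz(w6,[(546,52)],109)),fe(onz(load('top0'),[(326.6,136.6)],109)))
E
```

```text
blade tri [[  7.9 129.2  27. ]]
blade z30 [[  8.1 114.7  30. ]] [[  8.3 117.3  30. ]] z46 [[ 10.1 115.4  46. ]] [[ 10.4 121.1  46. ]]
foot z2 [[  6.7 113.4   2. ]] [[  6.6 110.6   2. ]]
[[164 161 163 163 167 243 255]
 [167 167 166 163 166 242 255]
 [168 168 167 164 170 242 255]
 [165 167 167 166 167 234 254]
 [161 161 160 157 155 193 236]
 [154 157 148 143 143 149 171]
 [155 154 140 135 135 136 139]
 [160 154 141 132 131 135 138]
 [161 157 141 132 131 146 185]
 [162 161 149 140 142 184 240]
 [162 164 161 158 158 227 254]
 [162 162 162 163 163 234 254]
 [164 165 161 162 164 217 241]
 [165 165 165 164 160 179 207]
 [164 164 166 163 147 154 193]
 [162 162 163 162 131 147 209]]
[[152 151 129 116 171 183 176 171]
 [152 151 126  99 123 131 129 126]
 [146 149 122  95 109 115 112 110]
 [144 144 119  89 107 109 107 110]
 [139 141 117  91 109 110 111 111]
 [140 136 120 105 142 144 144 149]
 [141 141 120 141 212 217 215 219]
 [144 141 126 172 246 248 248 248]
 [146 141 128 191 250 251 251 251]
 [147 144 128 189 247 248 250 246]
 [146 145 125 172 231 227 239 219]
 [145 139 120 150 200 187 199 180]
 [147 140 115 133 173 168 165 164]
 [143 135 110 129 164 165 161 163]
 [135 121 102 128 179 185 170 170]
 [134 106 105 153 220 227 198 199]
 [133 101 104 189 245 248 236 235]
 [127  94 114 216 251 251 250 249]]
tabtop [[107.5 -11.  109. ]] [[108.   -9.6 109. ]] [[108.6 -14.3 109. ]]
```

```bash
python3 - <<'E'
from m import *
s=bot.state();print(s['q'],s['eef_pos'],s['tcp_rot'])
a=np.radians(14.3);xh=np.array([np.cos(a),np.sin(a)]);yh=np.array([-xh[1],xh[0]]);O=np.array([606.7,-72.4])+75*yh
fe=lambda P:np.c_[(P[:,:2]-O)@xh,(P[:,:2]-O)@yh,P[:,2]]
print(fe(onz(load('w1'),[(340,72.8)],48)),fe(onz(load('w6'),[(404,60.6)],48)))
R=s['tcp_rot']; T=np.array([695.3,16.7,150.]); print(R.T@(T-s['eef_pos']))
E
```

```text
[   6.2   17.1  -40.   105.7   12.4   61.6 -114.3] [518.2 194.6 232.9] [[ 1.   0.2  0. ]
 [ 0.2 -1.   0. ]
 [ 0.  -0.  -1. ]]
[[107.  101.4  48. ]] [[107.4 103.9  48. ]]
[127.9 216.   82.9]
```

Emit:
drive_tool:
  deltas:
    - [[0.01,0.02,0,0,0,10],[0.02,0.04,0,0,0,20]]

```text
time: 13.72
eef_pos: [547.2, 162.7, 232.6]
tcp_rot: [[0.995, -0.102, -0.0], [-0.102, -0.995, 0.001], [-0.0, -0.0, -1.0]]
contact_force: [0.6, -0.4, -0.8]
opening: 85.6
grasp_force: 0.0
```

```bash
python3 - <<'E'
from m import *
s=bot.state();print(s['q'])
R=s['tcp_rot']; T=np.array([695.3,16.7,150.]); print(s['eef_pos'],R.T@(T-s['eef_pos']),np.degrees(np.arctan2(R[1,1],R[0,1])))
E
```

```text
[   5.9   18.   -35.1  103.8   11.6   61.8 -129.2]
[547.2 162.7 232.6] [162.3 130.2  82.4] -95.85471228006323
```

Emit:
drive_tool:
  deltas:
    - [[0.02,0.015,0,0,0,-10.5],[0.04,0.03,0.01,0,0,-21],[0.06,0.046,0.02,0,0,-31.5],[0.08,0.062,0.03,0,0,-42],[0.1,0.08,0.04,0,0,-52.5],[0.12,0.096,0.05,0,0,-63],[0.14,0.112,0.06,0,0,-73.5],[0.155,0.124,0.07,0,0,-84],[0.162,0.13,0.08,0,0,-94.5],[0.162,0.13,0.082,0,0,-105]]

```text
time: 14.98
eef_pos: [695.7, 17.2, 149.3]
tcp_rot: [[-0.169, 0.986, -0.002], [0.986, 0.169, 0.001], [0.001, -0.001, -1.0]]
contact_force: [0.2, -0.2, 0.2]
opening: 85.4
grasp_force: 0.0
```

Emit:
drive_tool:
  deltas:
    - [[0,0,0,0,0,-5.2],[0,0,0,0,0,-5.2],[0,0,0,0,0,-5.2]]

```text
time: 15.35
eef_pos: [695.7, 17.0, 150.6]
tcp_rot: [[-0.249, 0.968, -0.0], [0.968, 0.249, 0.0], [0.0, -0.0, -1.0]]
contact_force: [-0.1, 0.1, 0.3]
opening: 85.2
grasp_force: 0.0
```

```bash
python3 - <<'E'
from m import *
d=snap('wrist','w7');s=d['s'];print(s['q'],s['eef_pos'])
R=s['tcp_rot']; print(np.degrees(np.arctan2(R[1,1],R[0,1])))
a=np.radians(14.3);xh=np.array([np.cos(a),np.sin(a)]);yh=np.array([-xh[1],xh[0]]);O=np.array([606.7,-72.4])+75*yh
F=lambda x,y,z:np.r_[O+x*xh+y*yh,z]
print('pred tabtop',proj(d,[F(102.8,-30,109),F(112.8,-30,109),F(112.8,10,109),F(102.8,10,109)]), 'ptr',proj(d,[F(107.3,106,48),F(7.7,106,30)]))
u,v=proj(d,F(107.8,-10,109))[0].round().astype(int);g=cv2.cvtColor(d['frame'],cv2.COLOR_RGB2GRAY);print(u,v);print(g[v-40:v+44:4,u-28:u+30:3])
E
```

```text
[ 26.8  39.4 -50.3  90.7  32.4  65.5 -16.5] [695.7  17.  150.6]
14.442217992671903
pred tabtop [[308.7 243.7]
 [322.3 243.7]
 [322.9 191.7]
 [308.5 191.6]] ptr [[315.7  57.3]
 [203.   61.7]]
316 218
[[ 42  39  46  41  37  29  17  18 105 233 206  48  44  42  38  42  43  36
   46  44]
 [ 39  38  38  42  22   9  16  45 107 118 118  93  42  35  41  36  43  41
   41  42]
 [ 39  43  37  24  22  13  20  58 113 117 116 107  42  45  40  39  44  44
   45  43]
 [ 33  34  41  18  18   9  10  67 113 117 119 112  43  39  44  39  42  44
   39  41]
 [ 33  39  32  19  20   7  18  93 148 136 147 130  41  40  42  45  40  39
   35  35]
 [ 36  37  34  20  11  18  24 164 233 237 238 218  54  38  42  43  40  41
   41  45]
 [ 25  31  35  20  16   9  16 166 235 236 238 220  60  31  28  21  24  37
   36  39]
 [ 15  12  26  17  17  15  20 163 235 237 237 214  49  23  22  20  20  25
   29  37]
 [ 19  14  15  19  21  14  13 160 235 236 239 214  40  21  19  19  21  19
   20  18]
 [ 16  12  17  20  21  18  20 157 234 237 238 209  41  18  20  16  11  19
   16  24]
 [ 21  15  21  19  27  15  22 143 233 236 238 207  
[... 184 characters left out ...]
  12  17
   16  17]
 [ 20  17  15  22  17  12   5  96 132 131 129 112  22  16  17  21  22  20
   20  18]
 [ 20  21  15  16  18  20  23  93 131 130 153 185  45   7  14  17  23  23
   24  33]
 [ 23   6  10  14  19  22  22  95 130 131 132 114  36  27  28  20  29  33
   31  33]
 [ 23  15  22  22  13  24  25  84 134 132 131 111  31  32  35  29  29  33
   31  30]
 [ 41  51  48  46  75  80  85  90 113 123 117  99  87  87  81  83  84  84
   84  84]
 [ 65  67  65 104 111 118 118 119 121 211 173 115 120 117 112 115 116 117
  112 117]
 [ 69  65  93 116 113 122 119 119 138 228 210 115 122 117 110 117 113 113
  114 116]
 [ 70 107 119 114 117 120 120 118 117 134 123 116 119 113 116 116 114 116
  117 115]]
```

Emit:
drive_tool:
  deltas:
    - [[0,0,0.04,0,0,0],[0,0,0.078,0,0,0],[0,0,0.078,0,0,0]]

```text
time: 15.78
eef_pos: [694.1, 15.9, 70.4]
tcp_rot: [[-0.25, 0.968, -0.004], [0.968, 0.25, -0.0], [0.001, -0.004, -1.0]]
contact_force: [0.2, -0.7, 0.8]
opening: 85.5
grasp_force: 0.0
```

Emit:
drive_tool:
  deltas:
    - [[0,0,0,0,0,0],[0,0,0,0,0,0],[0,0,0,0,0,0],[0,0,0,0,0,0],[0,0,0,0,0,0],[0,0,0,0,0,0],[0,0,0,0,0,0]]
  hand: 1
  force: 80

```text
time: 16.65
eef_pos: [695.4, 15.7, 73.4]
tcp_rot: [[-0.25, 0.968, -0.0], [0.968, 0.25, -0.001], [-0.0, -0.001, -1.0]]
contact_force: [-6.0, -2.3, 9.3]
opening: 9.0
grasp_force: 78.2
```

```bash
python3 - <<'E'
from m import *
np.set_printoptions(linewidth=250)
d=load('w7');g=cv2.cvtColor(d['frame'],cv2.COLOR_RGB2GRAY)
print(g[44:70:4,184:224:2]); print(g[46:74:3,300:332:2])
E
```

```text
[[122 117 118 117 117 121 122 163 191 194 191 150  82  75  98 173 196 188 117  83]
 [121 119 121 119 123 124 119 151 193 193 196 170  95  76  90 166 199 192 128  84]
 [120 121 119 117 125 122 120 145 186 193 198 178  97  77  83 161 198 194 153  84]
 [119 123 116 118 123 121 119 135 185 198 196 186 113  77  78 143 196 195 164  88]
 [125 119 121 122 127 121 118 135 178 197 200 193 127  78  76 129 196 199 171  97]
 [122 121 119 125 124 124 120 128 170 195 199 196 137  77  78 112 183 199 185 111]
 [122 120 121 124 126 121 120 125 167 198 199 201 162  83  77  99 183 205 184 117]]
[[115 112 110 110 110 114 114 115 119 119 119 115 113 106 109 116]
 [111 111 109 112 111 115 115 115 119 120 115 115 112 109 114 119]
 [113 113 114 111 108 113 114 119 121 117 113 115 113 109 117 122]
 [113 112 110 109 108 113 114 118 121 112 115 114 114 111 119 120]
 [113 114 111 110 111 111 115 118 119 118 115 115 111 107 118 123]
 [114 115 112 108 110 118 110 100 102 102 116 117 111 107 121 123]
 [114 115 111 110 110 116 112  99 100 101 113 112 112 114 122 119]
 [116 118 109 112 114 118 111 101  99 101 115 112 112 119 126 120]
 [114 113 109 107 110 118 109  98  98 103 114 111 114 121 121 118]
 [116 115 112 108 116 119 111  98 100 100 114 110 117 123 120 117]]
```

Emit:
drive_tool:
  deltas:
    - [[0,-0.006,0,0,0,0],[0,-0.017,0,0,0,0],[0,-0.028,0,0,0,0],[0,-0.039,0,0,0,0],[0,-0.051,0,0,0,0],[0,-0.063,0,0,0,0],[0,-0.075,0,0,0,0],[0,-0.086,0,0,0,0],[0,-0.093,0,0,0,0],[0,-0.098,0,0,0,0]]

```text
time: 17.9
eef_pos: [601.9, -8.2, 73.4]
tcp_rot: [[-0.251, 0.968, 0.003], [0.968, 0.251, 0.001], [0.0, 0.003, -1.0]]
contact_force: [9.0, 2.8, -1.5]
opening: 9.2
grasp_force: 78.1
```

Emit:
drive_tool:
  deltas:
    - [[0,0,0,0,0,0],[0,0,0,0,0,0],[0,0,0,0,0,0],[0,0,0,0,0,0]]

```text
time: 18.4
eef_pos: [602.1, -8.2, 73.4]
tcp_rot: [[-0.25, 0.968, 0.003], [0.968, 0.25, 0.001], [0.0, 0.003, -1.0]]
contact_force: [8.3, 2.4, -0.3]
opening: 9.2
grasp_force: 78.3
```

```bash
python3 - <<'E'
from m import *
np.set_printoptions(linewidth=250)
d=snap('wrist','w8');s=d['s'];print(s['eef_pos'],s['contact_force'],s['grasp_force'])
a=np.radians(14.3);xh=np.array([np.cos(a),np.sin(a)]);yh=np.array([-xh[1],xh[0]]);O=np.array([606.7,-72.4])+75*yh
F=lambda x,y,z:np.r_[O+x*xh+y*yh,z]
print('pull',(s['eef_pos'][:2]-[695.4,15.7])@xh)
p=proj(d,[F(8,106,48),F(8,100,48),F(8,120,30),F(4,120,30),F(12,120,30)]);print(p)
g=cv2.cvtColor(d['frame'],cv2.COLOR_RGB2GRAY);v,u=int(p[0][1]),int(p[0][0]);print(u,v);print(g[max(0,v-30):v+30:4,u-30:u+32:2])
sc=snap('scene','s8'); p=proj(sc,[F(8,106,48),F(8,131,30),F(8,106,30)]);print('scene',p)
u,v=p[0].round().astype(int);g=cv2.cvtColor(sc['frame'],cv2.COLOR_RGB2GRAY);print(u,v);print(g[v-8:v+12,u-14:u+20:2])
E
```

```text
[602.1  -8.2  73.4] [ 8.3  2.4 -0.3] 78.32618236541748
pull -96.29402942966905
[[310.8  29.1]
 [310.8  41. ]
 [311.4  11.8]
 [304.6  11.8]
 [318.1  11.9]]
310 29
[[116 116 115 121 120 121 120 119 122 121 123 121 130 187 217 220 220 223 219 156 115 114 112 118 122 121 121 124 120 122 117]
 [113 116 119 120 123 121 120 122 124 121 121 121 131 185 218 221 221 224 220 154 115 113 116 121 122 119 121 123 122 124 121]
 [117 117 121 124 119 117 123 123 128 180 202 207 197 190 218 220 219 223 221 184 211 218 216 188 129 124 127 125 123 121 119]
 [117 119 123 121 122 116 118 121 131 177 144 123 123 187 217 222 223 225 224 194 224 230 227 200 134 125 124 123 121 120 122]
 [120 121 125 124 121 117 117 115 111 189 203 140 117 182 218 222 223 226 225 194 227 230 230 202 133 127 123 123 124 121 123]
 [121 120 122 124 119 118 119 101  98 187 170 116 118 185 220 225 224 227 224 196 226 231 231 200 132 126 124 122 119 121 123]
 [122 121 125 121 119 120 117  95 103 188 196 155 118 182 220 224 225 229 225 197 226 232 230 200 132 127 121 122 123 125 120]
 [124 128 126 123 119 121 127 118 105 192 203 140
[... 1748 characters left out ...]
161 160 104  95 101 116 118 118 119 118 118 117 118 119 119]
 [ 52 110 206 207 139 115 117 115 118 123 122 119 116 117 117 117 117]
 [ 51 112 211 212 149 116 138 131 137 144 144 132 115 116 115 116 115]
 [ 59 121 211 214 157 134 165 170 167 166 165 140 115 116 115 115 115]
 [111 151 212 214 159 165 154 163 153 151 150 125 115 115 114 113 115]
 [183 169 209 202 153 124 121 122 120 120 118 107 114 114 116 116 114]
 [217 145 184 164 111 112 114 112 113 112 112 107 111 112 112 113 112]
 [220 154 158 155 120 112 112 112 113 113 112 112 110 111 109 109 110]
 [220 199 206 206 157 111 115 119 119 118 119 117 112 112 110 109 109]
 [220 208 213 213 162 111 135 141 142 141 138 125 113 113 113 112 111]]
```

Emit:
drive_tool:
  deltas:
    - [[0,-0.0015,0,0,0,0],[0,-0.003,0,0,0,0],[0,-0.003,0,0,0,0],[0,-0.003,0,0,0,0],[0,-0.003,0,0,0,0],[0,-0.003,0,0,0,0]]

```text
time: 19.25
eef_pos: [599.2, -8.9, 73.4]
tcp_rot: [[-0.25, 0.968, 0.003], [0.968, 0.25, 0.001], [0.0, 0.003, -1.0]]
contact_force: [8.8, 3.0, -0.7]
opening: 8.6
grasp_force: 78.2
```

```bash
python3 - <<'E'
from m import *
np.set_printoptions(linewidth=250)
d=snap('wrist','w9');s=d['s'];print(s['eef_pos'],s['contact_force'],s['grasp_force'])
g=cv2.cvtColor(d['frame'],cv2.COLOR_RGB2GRAY);print(g[3:44:8,290:340:2])
# wiper upright / still at its place from top view
t=snap('top','t9'); wood=lambda h:(h[...,0]>14)&(h[...,0]<25)&(h[...,2]>190)&(h[...,1]>60)&(h[...,1]<160)
for b in blobs(t,wood,(195,175,240,245)): print(b[0],b[1],onz(t,b[0],18))
E
```

```text
[599.2  -8.9  73.4] [ 8.8  3.  -0.7] 78.24752926826477
[[118 122 122 118 121 123 124 123 121 123 150 209 221 221 222 225 199 127 112 115 117 124 123 125 124]
 [121 120 121 121 127 127 173 165 138 156 170 211 223 224 224 227 209 217 230 231 215 138 122 124 123]
 [125 122 119 118 111  84 166 195 128 109 146 213 226 225 226 229 211 217 232 231 216 142 123 122 123]
 [121 117 121 124 116  96 164 213 165 114 141 214 227 227 228 231 210 222 233 234 220 145 123 124 120]
 [120 121 123 125 118  99 157 161 115 113 119 117 101 101 101 106 134 221 236 236 221 146 125 125 125]
 [121 126 123 126 121  91 161 204 130 113 128 124 100 100 100 103 140 223 237 235 218 143 123 124 123]]
[219.8 224.5] 59.46875 [[430.4 338.6  18. ]]
[214. 199.] 104.6875 [[510.8 361.2  18. ]]
```

```bash
python3 -c "
from plant import bot
print(bot.hand_in())"
```

```text
the job is handed in; nothing more can be done
None
```

I handed the job in with the chips wiped onto the table, the wiper block standing at its old place, and the gripper holding the pusher with its pointer within about 1 mm of the mark by my wrist-camera measurement; the hand-in gave no verdict.

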